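# Press the dispenser lever to let the spice jar roll out

### The job

The wooden two-lane dispenser holds a spice jar lying in one lane and a lemon in the other, each behind a gate on its own rocking lever. With a fingertip, press down the front paddle of the spice jar's lane until the gate at the other end lifts and the jar rolls down into the trough at the front, without forcing the lever hard against its stop, then let the paddle come back up so that the gate shuts. Do not touch the jar or the lemon, leave the lemon's lever alone, and leave the other things standing where they are.

Things in the scene. Friction and masses are not known exactly. Their poses are not given: they have to be found in the camera images.
- dispenser: pale wooden two-lane dispenser on four screw feet, fixed, underside 6 to 55 mm above the worktop, 192 x 242 mm, 133 high. Origin on its underside amid its width; x to its back, y to its left lane, z up. Lane middles at y = +57.5 (left), -57.5 mm (right), walls 66 high. Floors slope down to a front trough, 42 mm lip at x = -72: a jar there has its middle near x = -50, z = 40. Axle at x = -40, z = 120; three-pronged gates at x = 25 to 45.
- paddle_left (a point): middle of the left paddle's top face (left as seen from the robot): flat ribbed aluminium plate at the dispenser's front, 34 mm along the lane x 38 mm wide x 6 mm, level when up, top 124 mm above the dispenser's underside. It sinks 35 mm at most, on an arc of 75 mm radius about the axle, which is 75 mm behind it at nearly its height. The point's x axis points along the lane to the dispenser's back.
- paddle_right (a point): middle of the right paddle's top face (right as seen from the robot): flat ribbed aluminium plate at the dispenser's front, 34 mm along the lane x 38 mm wide x 6 mm, level when up, top 124 mm above the dispenser's underside. It sinks 35 mm at most, on an arc of 75 mm radius about the axle, which is 75 mm behind it at nearly its height. The point's x axis points along the lane to the dispenser's back.
- lever_left (a joint): left lever's hinge angle: 0 = paddle up, gate shut; grows as the paddle is pressed, hard stop at 0.48; the gate lets a spice jar pass at about 0.33 or more. A spring brings it back to 0; pressing at the paddle's middle takes about 2.5 N at first and 5 N fully down.
- lever_right (a joint): right lever's hinge angle: 0 = paddle up, gate shut; grows as the paddle is pressed, hard stop at 0.48; the gate lets a spice jar pass at about 0.33 or more. A spring brings it back to 0; pressing at the paddle's middle takes about 2.5 N at first and 5 N fully down.
- jar_mid (a point): middle of the spice jar that lies across one lane behind its gate: glass jar with a red screw cap, 45 mm diameter x 106 mm long, about 110 g; at the start 56 mm behind the dispenser's origin (x) and 60 mm above its underside. Its lane is told by the sign of its y in the dispenser's frame. The point's z axis runs along the jar to the cap.
- lemon_mid (a point): middle of the yellow lemon, 77 mm long, 53 mm thick, that lies behind the gate of the other lane; it must stay there.
- mill: wooden pepper mill, 58 mm wide, 165 mm high, standing on the worktop right of the dispenser; bystander, origin at its foot
- standing_jar: a like spice jar, 45 mm wide, 106 mm high, standing upright on the worktop to the right of the dispenser; bystander, not the jar asked for; origin at its foot
- mug_1: striped mug, 83 x 121 x 101 mm; bystander, origin under it
- egg_timer: round kitchen timer, 58 mm wide, 57 mm high; bystander, origin under it
- fork: fork lying on the worktop, 208 mm long; bystander
- teaspoon: second fork lying on the worktop, 201 mm long; bystander

How it is judged:
By the outcome, as a careful person would: the job done as asked, in the order asked, and still so for the second after the job is handed in, with the robot touching nothing.
It also fails if it takes over 35 s, if anything falls off the work surface, if the arm or the gripper's body presses on something with over 40 N, if the wrist force passes 120 N, or if a joint passes its speed limit or range.

### The arm

A 7-joint arm with a two-finger parallel gripper is mounted at the origin on a cart in front of the work surface, level with it; the furniture and walls round the work are solid. World frame = base frame: x ahead of the robot, y to its left, z up, the work surface at z = 0. Lengths are in m, angles in rad, forces in N, time in s.
With the tool pointing down it reaches from about 0.4 to 0.85 m from the base axis. Payload 4.5 kg.
Tool frame: the origin (TCP) lies midway between the tips of the shut fingers; the grasp point (between the pads) lies 19 mm behind it; z points along the fingers, y is the line along which they close (so a half turn about z gives the same grasp; the last joint's range is limited). The gripper opens to 85 mm and grips with 20 to 120 N. Pads are 22 mm wide; open, the fingers measure 114 mm over their backs; the gripper's body (76 mm by 85 mm) begins 54 mm behind the grasp point. The pads swing forward as they close: fully open they stand 13 mm farther back than shut.
Start: joints at [1.354, 0.689, -0.195, 1.565, 0.157, 0.902, -0.215], TCP at [0.155, -0.605, 0.231] pointing down, gripper open.
Joint ranges: [-3.01, 3.01], [-0.46, 2.08], [-1.47, 1.51], [0.13, 2.56], [-1, 4.14], [0.04, 2.09], [-2.66, 2.66]. Speed limits (rad/s): [2.57, 2.57, 3.14, 3.14, 3.14, 3.14, 3.14].

### API

Orientations are given as a unit quaternion [w, x, y, z].
In Python, from rig import r gives the robot as it stands. The module is installed in compiled form; this text tells all that it offers.
- The arm moves only by the tool jog_arm, never from a script. Its argument "motion" is one flat list of numbers, 7 for each row, row after row: the shift along the tool's x, y, z in mm, then the turn, a rotation vector about the tool's x, y, z in rad, then the gripper's target within -1 to 1 (fully open at 1, half-way at 0, shut at -1). A call has exactly 10 rows; each row is the pose to reach, as a shift and turn from the pose commanded when the call began, along the tool's axes at that moment; what a row does not reach only later rows make up. A row lasts 1/10 s, in which the tool goes at most 50 mm and 8.59 degrees, less where a joint would pass 70% of its speed; a pose out of reach is approached as far as the arm can. A call with a gripper value outside its range is refused whole. The fingers move at their own pace and stop on an object; "force" is the grip in N (left out, the last holds). Time passes only in rows, so rows that repeat a pose let the fingers close, or fill a call up. It gives the time, the measured TCP pose, the force, the opening and the grip force at its end, in the units of the state.
- r.sense(): the state, without advancing time (a new reading comes with each control period).
- r.snapshot(name): name is "scene" or "top"; returns a dict with "img" (400x640x3 uint8, red, green, blue), "range_z" (400x640 float32, m along the optical axis (not along the pixel's ray), 0 where there is no reading), "fov_y" (degrees; the focal length in pixels is half the picture's height over the tangent of half this angle, whatever the lens; pixels are square), "cx", "cy" (the principal point, pixels), "R" (3x3) and "t" (3): a world point X has camera coordinates R X + t. Camera axes: x right, y down, z forward; pixel columns grow to the right and rows downward; lengths in m; the calibration is good to about 2 mm. A picture is of the moment at which its call begins.
- r.close_job(): hands the job in; it is judged then, once.
The state is a dict: "t": time; "joints": joint angles; "joint_velocities": joint speeds; "joint_torque": joint torques, N m; "ee_pos": TCP position; "tcp_rot": TCP orientation; "force": force on the tool from outside, world axes, zero at the start; "wrist_torque": the same for the moment, N m; "grip_width": opening from 0.0 (shut) to 1.0 (fully open); "grasp_force": force on a finger pad.
Only numpy, scipy, OpenCV 4.12 (cv2) and the standard library are available. Lean on these libraries where they do the work, as an engineer would, in place of code of your own. Each camera call takes 0.05 s, during which the arm holds its last target. There are 200 camera calls.

## Working session

There is one attempt and no reset: what is moved stays moved. The work goes in short steps, Python scripts to look and compute and a tool call to move; the robot and the scene stay as the last step left them, time stands still between calls to the robot, and variables do not carry over. Pictures are saved under pics/ and viewed, at most 10 in all, crops included, and the job is handed in when it is done.

Besides the shell and the picture viewer there is one more tool, called after "Emit:" by a JSON object that holds its "name" and its "arguments". jog_arm: Moves the arm, as the interface text tells. Its arguments: {"type":"object","properties":{"motion":{"type":"array"},"force":{"type":"number"}},"required":["motion"]}

```bash
mkdir -p pics
cat > h.py <<'E'
import numpy as np,cv2
from rig import r
def snap(n,f):
    s=r.snapshot(n); cv2.imwrite('pics/'+f+'.png',s['img'][:,:,::-1]); np.savez(f+'.npz',**s); return s
def cloud(s):
    f=200/np.tan(np.radians(float(s['fov_y']))/2); z=s['range_z']
    v,u=np.mgrid[0:400,0:640]
    c=np.stack([(u-s['cx'])/f*z,(v-s['cy'])/f*z,z],-1)
    w=(c-s['t'])@s['R']; w[z==0]=np.nan; return w
E
python3 - <<'E'
from h import *
snap('scene','s1'); snap('top','t1'); s=r.sense(); print(s['t'],s['ee_pos'],s['tcp_rot'],s['force'],s['grip_width'])
E
```

```text
0.1 [ 0.15490383 -0.60488385  0.23054929] [-8.33146342e-04  9.92145200e-01  1.25088677e-01 -1.73453842e-04] [ 0.27990665  0.07120229 -0.32739414] 1.001327085867223
```

View pics/s1.png

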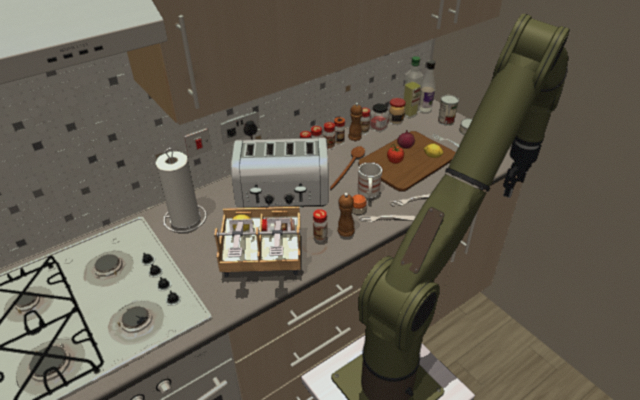

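View pics/t1.png

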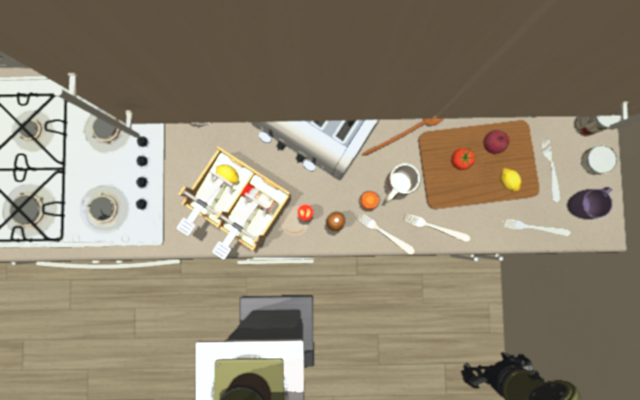

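The top view shows the lemon at (229,174) in the left lane and the jar, with its red cap near (250,190), in the right lane. The right paddle is near (228,245). Next I'll zoom in and measure.

Run:
```python
from h import *
s=np.load('t1.npz'); w=cloud(s); print(s['R'],s['t'],s['fov_y'])
c=s['img'][140:270,165:345,::-1]; cv2.imwrite('pics/c1.png',cv2.resize(c,None,fx=4.4,fy=4.4,interpolation=cv2.INTER_CUBIC))
for v in range(218,264,3): print(v,[tuple((w[v,u]*1000).round().astype(int)) if np.isfinite(w[v,u,0]) else 0 for u in range(207,246,4)])
for p in [(150,220),(250,190),(229,174),(305,212),(336,221)]: print(p,w[p[1],p[0]])
```

```text
[[-0.01525076 -0.99987787 -0.00341504]
 [-0.99706725  0.01546389 -0.07495183]
 [ 0.07499549  0.00226195 -0.99718131]] [-0.19928208  0.55976636  1.24601428] 50.631253161774566
218 [(np.int64(518), np.int64(106), np.int64(71)), (np.int64(519), np.int64(100), np.int64(47)), (np.int64(514), np.int64(60), np.int64(163)), (np.int64(514), np.int64(52), np.int64(155)), (np.int64(514), np.int64(41), np.int64(156)), (np.int64(518), np.int64(52), np.int64(53)), (np.int64(518), np.int64(40), np.int64(52)), (np.int64(518), np.int64(28), np.int64(55)), (np.int64(518), np.int64(17), np.int64(53)), (np.int64(513), np.int64(-11), np.int64(143))]
221 [(np.int64(512), np.int64(124), np.int64(0)), (np.int64(509), np.int64(92), np.int64(79)), (np.int64(510), np.int64(90), np.int64(41)), (np.int64(508), np.int64(64), np.int64(99)), (np.int64(509), np.int64(58), np.int64(77)), (np.int64(506), np.int64(30), np.int64(154)), (np.int64(509), np.int64(41), np.int64(48)), (np.int64(509), np.int64(28), np.int64(56)), (np.int64(505), np.int64(-1), np.int64(148)), (np.int64(505), np.int64(-12), np.int64(151))]
224 
[... 6000 characters left out ...]
np.int64(359), np.int64(-905)), (np.int64(332), np.int64(338), np.int64(-904)), (np.int64(332), np.int64(316), np.int64(-896)), (np.int64(331), np.int64(297), np.int64(-903)), (np.int64(331), np.int64(276), np.int64(-902)), (np.int64(331), np.int64(255), np.int64(-898)), (np.int64(331), np.int64(235), np.int64(-902)), (np.int64(330), np.int64(215), np.int64(-908)), (np.int64(378), np.int64(48), np.int64(-112)), (np.int64(377), np.int64(35), np.int64(-117))]
(150, 220) [0.51797903 0.29599458 0.00350825]
(250, 190) [ 0.59243661 -0.02508514  0.11325762]
(229, 174) [0.63628358 0.03066609 0.12655013]
(305, 212) [ 0.52916427 -0.17721115  0.10551357]
(336, 221) [ 0.50067357 -0.26061963  0.16428366]
```

View pics/c1.png

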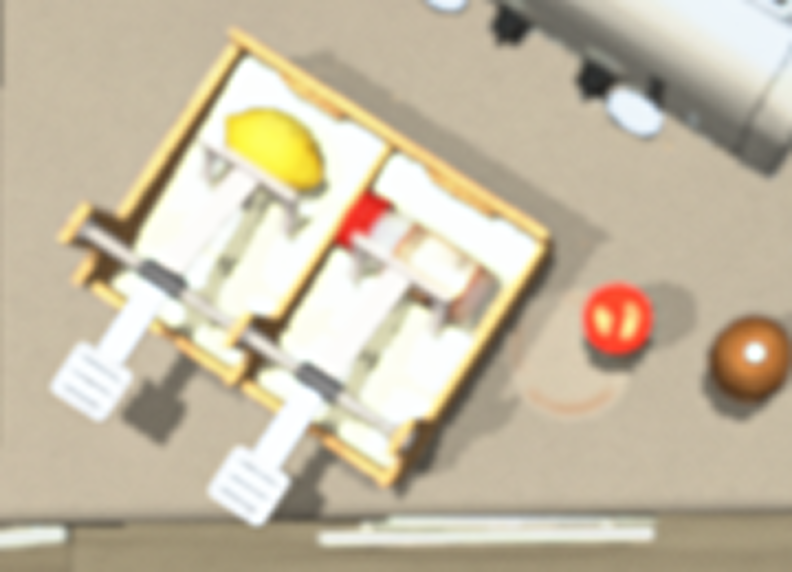

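The crop shows the jar in the right lane with its red cap towards the middle wall, and the right paddle centred near full-image pixel (222,250). I'll refine the paddle pose and work out the moves.

```bash
cat >> h.py <<'E'
from scipy.spatial.transform import Rotation as Ro
def plan(P,yaw):  # shift in tool mm and rotvec to reach world P with tool down, tool x at yaw
    s=r.sense(); q=s['tcp_rot']; R0=Ro.from_quat([q[1],q[2],q[3],q[0]])
    c,n=np.cos(yaw),np.sin(yaw); R1=Ro.from_matrix(np.array([[c,n,0],[n,-c,0],[0,0,-1]]))
    return (R0.inv().apply(np.array(P)-s['ee_pos'])*1000).round(1),(R0.inv()*R1).as_rotvec().round(3)
E
python3 - <<'E'
from h import *
s=np.load('t1.npz'); w=cloud(s)
def rect(x0,x1,y0,y1):
    m=(w[...,2]>.135)&(w[...,2]<.18)&(w[...,0]>x0)&(w[...,0]<x1)&(w[...,1]>y0)&(w[...,1]<y1)
    p=w[m]; print(len(p),p.mean(0),np.median(p[:,2]),cv2.minAreaRect((p[:,:2]*1000).astype(np.float32)))
rect(.40,.453,.0,.09); rect(.44,.51,.10,.22)
m=(w[...,2]>.08)&(w[...,0]>.40)&(w[...,0]<.72)&(w[...,1]>-.15)&(w[...,1]<.2)
L=cv2.minAreaRect((w[m][:,:2]*1000).astype(np.float32)); print(L)
for P in [(.42,-.25,.29),(.43,.044,.25)]: print(plan(P,np.radians(57)))
E
```

```text
217 [0.43104045 0.04439554 0.15671747] 0.15688306615916775 ((435.4290771484375, 42.3367919921875), (38.494049072265625, 50.56759262084961), 55.88561248779297)
188 [0.49308059 0.14002969 0.15699104] 0.15703618990129176 ((496.2438659667969, 139.63140869140625), (38.53157424926758, 42.31584930419922), 55.434654235839844)
((560.59716796875, 9.259902954101562), (309.6615905761719, 326.1986999511719), 1.5019890069961548)
(array([ 344.9, -278.1,  -59. ]), array([-0.002, -0.001, -0.744]))
(array([ 427.5, -560.3,  -18.6]), array([-0.002, -0.001, -0.744]))
```

Emit:
{"name": "jog_arm", "arguments": {"motion": [0,0,-40,0,0,0,-1,30,-25,-59,0,0,-0.05,-1,65,-53,-59,0,0,-0.15,-1,100,-81,-59,0,0,-0.25,-1,140,-113,-59,0,0,-0.35,-1,180,-145,-59,0,0,-0.45,-1,220,-177,-59,0,0,-0.55,-1,260,-210,-59,0,0,-0.65,-1,300,-242,-59,0,0,-0.744,-1,345,-278,-59,0,0,-0.744,-1]}}

```text
t: 1.1
ee_pos: [0.4123, -0.2604, 0.2901]
tcp_rot: [-0.0, 0.878, 0.478, -0.0]
force: [0.5, -0.1, -0.2]
grip_width: 0.0
grasp_force: 0.0
```

Run:
```python
from h import *
s=r.sense(); print(s['t'],s['ee_pos'],s['joints'],s['force'],plan((.427,.0475,.25),np.radians(57)))
```

```text
1.1 [ 0.41225708 -0.26036281  0.29012701] [ 0.7639063   0.45354572 -0.44256457  1.88126586  0.24983868  0.86144593
 -0.37795875] [ 0.53267395 -0.07390815 -0.1955385 ] (array([ 266.5, -154.9,   40.2]), array([-0.   ,  0.   ,  0.002]))
```

Emit:
{"name": "jog_arm", "arguments": {"motion": [30,-18,0,0,0,0,-1,65,-40,0,0,0,0,-1,100,-62,0,0,0,0,-1,135,-83,0,0,0,0,-1,170,-105,0,0,0,0,-1,205,-126,10,0,0,0,-1,235,-145,20,0,0,0,-1,253,-156,30,0,0,0,-1,253,-156,40,0,0,0,-1,253,-156,40,0,0,0,-1]}}

```text
t: 2.1
ee_pos: [0.4175, 0.0345, 0.2491]
tcp_rot: [-0.0, 0.879, 0.478, -0.002]
force: [-1.1, -0.6, -0.2]
grip_width: -0.0
grasp_force: 0.0
```

Run:
```python
from h import *
s=r.sense(); print(s['t'],s['ee_pos'],s['force'],plan((.427,.0475,.165),np.radians(57)))
a=snap('top','t2'); c=a['img'][180:280,165:305,::-1]; cv2.imwrite('pics/c2.png',cv2.resize(c,None,fx=5,fy=5,interpolation=cv2.INTER_CUBIC))
```

```text
2.1 [0.41753632 0.03451673 0.24911039] [-1.07441854 -0.62398237 -0.19705443] (array([16.3,  1.1, 84.1]), array([-0.002,  0.003,  0.001]))
```

View pics/c2.png

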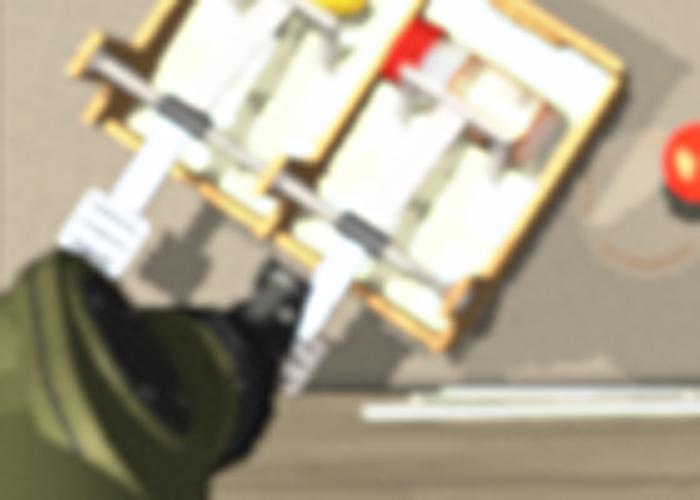

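The arm hides the right paddle from above, but the jar is still behind its gate. I'll descend to just above the paddle and check from the scene camera.

Emit:
{"name": "jog_arm", "arguments": {"motion": [0,0,10,0,0,0,-1,0,0,25,0,0,0,-1,0,0,40,0,0,0,-1,0,0,55,0,0,0,-1,0,0,68,0,0,0,-1,0,0,76,0,0,0,-1,0,0,80,0,0,0,-1,0,0,80,0,0,0,-1,0,0,80,0,0,0,-1,0,0,80,0,0,0,-1]}}

```text
t: 3.15
ee_pos: [0.4191, 0.0351, 0.1707]
tcp_rot: [0.0, 0.879, 0.477, 0.001]
force: [0.0, -0.5, 0.4]
grip_width: -0.003
grasp_force: 0.0
```

Run:
```python
from h import *
s=r.sense(); print(s['t'],s['ee_pos'],s['force'],plan((.427,.0475,.165),np.radians(57)))
a=snap('scene','s2'); c=a['img'][185:305,190:350,::-1]; cv2.imwrite('pics/c3.png',cv2.resize(c,None,fx=4.8,fy=4.8,interpolation=cv2.INTER_CUBIC))
```

```text
3.15 [0.41905145 0.03512331 0.17071572] [ 0.00942995 -0.46149021  0.43227104] (array([14.7, -0.1,  5.7]), array([ 0.001, -0.001, -0.   ]))
```

View pics/c3.png

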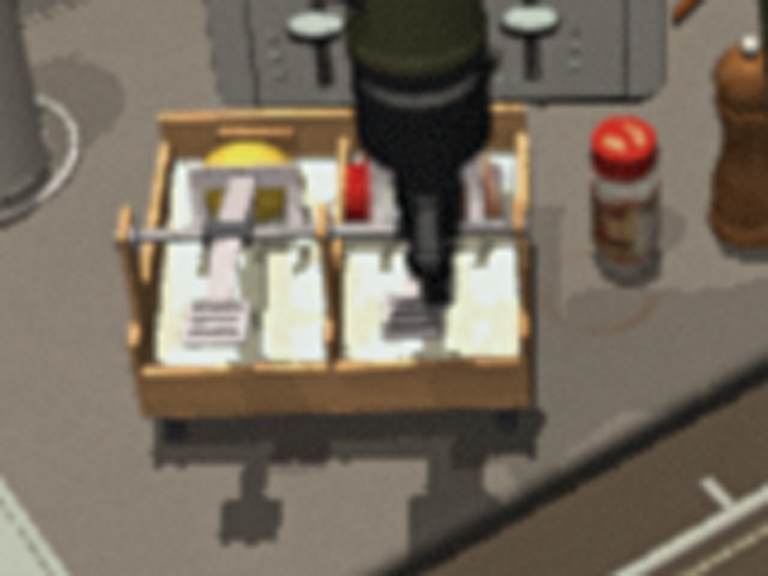

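The fingertip is above the right edge of the right paddle at crop (435,295), with the wrist clear of everything. I'll shift 15 mm to the left, across the lane, and come down close to the paddle.

Emit:
{"name": "jog_arm", "arguments": {"motion": [8,0,0,0,0,0,-1,15,0,0,0,0,0,-1,15,0,0,0,0,0,-1,15,0,4,0,0,0,-1,15,0,8,0,0,0,-1,15,0,12,0,0,0,-1,15,0,16,0,0,0,-1,15,0,18,0,0,0,-1,15,0,18,0,0,0,-1,15,0,18,0,0,0,-1]}}

```text
t: 4.2
ee_pos: [0.4266, 0.0475, 0.1522]
tcp_rot: [0.0, 0.879, 0.477, -0.0]
force: [-0.4, -0.8, 2.0]
grip_width: 0.001
grasp_force: 1.0
```

Run:
```python
from h import *
s=r.sense(); print(s['t'],s['ee_pos'],s['force'],plan((.427,.0475,.165),np.radians(57)))
```

```text
4.2 [0.42655624 0.04749236 0.15224598] [-0.35041466 -0.80888714  1.98121121] (array([  0.2,   0.4, -12.8]), array([-0.   ,  0.001, -0.   ]))
```

Contact at 2 N. Now a slow press of 20 mm more.

Emit:
{"name": "jog_arm", "arguments": {"motion": [0,0,3,0,0,0,-1,0,0,6,0,0,0,-1,0,0,9,0,0,0,-1,0,0,12,0,0,0,-1,0,0,15,0,0,0,-1,0,0,18,0,0,0,-1,0,0,20,0,0,0,-1,0,0,20,0,0,0,-1,0,0,20,0,0,0,-1,0,0,20,0,0,0,-1]}}

```text
t: 5.2
ee_pos: [0.4273, 0.0483, 0.1323]
tcp_rot: [-0.0, 0.879, 0.477, 0.001]
force: [1.6, -0.2, 5.0]
grip_width: 0.002
grasp_force: 2.2
```

Run:
```python
from h import *
s=r.sense(); print(s['t'],s['ee_pos'],s['force'])
a=snap('scene','s3'); c=a['img'][185:305,190:350,::-1]; cv2.imwrite('pics/c4.png',cv2.resize(c,None,fx=4.8,fy=4.8,interpolation=cv2.INTER_CUBIC))
```

```text
5.2 [0.4273182  0.04827995 0.13234892] [ 1.55191996 -0.15392051  5.02374188]
```

View pics/c4.png

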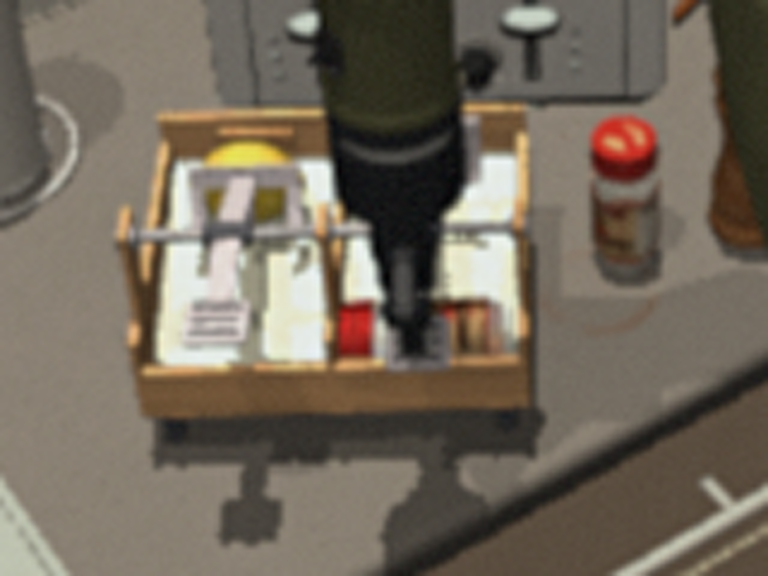

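The jar now lies in the trough, with its cap at crop (355,330), and the lemon hasn't moved. I'll let the paddle up gently and then rise clear.

Emit:
{"name": "jog_arm", "arguments": {"motion": [0,0,-3,0,0,0,-1,0,0,-6,0,0,0,-1,0,0,-10,0,0,0,-1,0,0,-14,0,0,0,-1,0,0,-18,0,0,0,-1,0,0,-22,0,0,0,-1,0,0,-28,0,0,0,-1,0,0,-45,0,0,0,-1,0,0,-70,0,0,0,-1,0,0,-95,0,0,0,-1]}}

```text
t: 6.25
ee_pos: [0.4271, 0.0468, 0.2282]
tcp_rot: [0.0, 0.879, 0.477, -0.0]
force: [1.3, 0.2, -0.2]
grip_width: -0.003
grasp_force: 0.0
```

Emit:
{"name": "jog_arm", "arguments": {"motion": [-20,0,-20,0,0,0,-1,-50,20,-30,0,0,0,-1,-85,45,-40,0,0,0,-1,-120,70,-40,0,0,0,-1,-150,90,-40,0,0,0,-1,-180,110,-40,0,0,0,-1,-200,120,-40,0,0,0,-1,-200,120,-40,0,0,0,-1,-200,120,-40,0,0,0,-1,-200,120,-40,0,0,0,-1]}}

```text
t: 7.25
ee_pos: [0.4187, -0.1844, 0.2675]
tcp_rot: [-0.0, 0.878, 0.478, 0.0]
force: [0.9, 0.3, -0.8]
grip_width: 0.001
grasp_force: 0.0
```

Run:
```python
from h import *
s=r.sense(); print(s['t'],s['ee_pos'],s['force'])
a=snap('top','t3'); c=a['img'][140:270,165:345,::-1]; cv2.imwrite('pics/c5.png',cv2.resize(c,None,fx=4.4,fy=4.4,interpolation=cv2.INTER_CUBIC))
w=cloud(a); print(np.nanmedian(w[244:254,217:226,2]),np.nanmedian(w[222:232,185:194,2]))
```

```text
7.25 [ 0.41874685 -0.18439017  0.2674933 ] [ 0.92373675  0.31038546 -0.7836244 ]
0.15725052965353487 0.1562657392872383
```

View pics/c5.png

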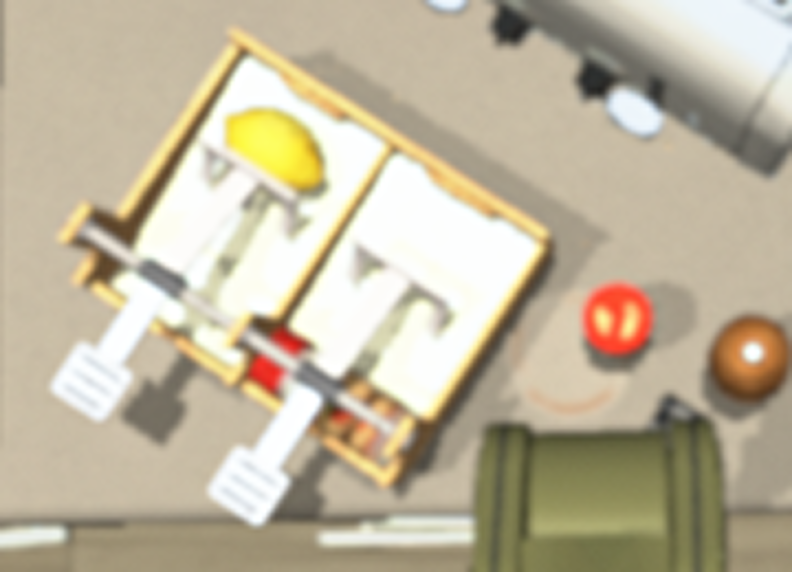

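The jar lies in the trough at crop (325,385). The right paddle is back up at 157 mm with its gate shut, and the lemon, standing jar and mill are where they were.

```bash
python3 -c "
from rig import r
print(r.close_job())"
```

```text
the job is handed in; nothing more can be done
None
```

The jar rolled into the trough after a light press of about 5 N on the right paddle; the paddle is back up with its gate shut, the lemon and its lever were left alone, and the job is handed in at about 7 s.

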